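# Reset the tripped battery charger under the pine block

## Task

The charger with two battery packs has tripped, and a pine block is lying over its reset well: with the outside of the fingers push the block along the charger's top until the well is wholly clear, without pinching, lifting or tipping it, and leave it lying flat on that charger. Then reach a fingertip down into the well and press the sunken reset key fully down, keep it down for about one second, and let it come back up. Leave the other charger's key and all the other things on the table alone.

Things in the scene. Friction and masses are not known exactly. Their poses are not given: they have to be found in the camera images.
- charger: the tripped charger: fixed grey box, 190 (x) x 220 (y) x 50 mm tall, flat rimless top, two black packs on it. Origin: centre of its underside; z up, x to its far long side, y left along it. The packs fill the top from x = +10 mm on and rise 37 mm above it. Its near half is free: the well at y = +40 mm, and plain top for the block from there to the end at y = -110 mm
- charger_well (a point): centre of the mouth of the tripped charger's well, level with its top, at x -45, y +40 mm on the charger. The well is square, 46 x 46 mm, sides along the charger's x and y, its floor 29 mm below the top
- reset_key_top (a point): centre of the top face of the black reset key in that well: 32 x 32 mm square, in the middle of the well, 22 mm below the charger's top (28 mm above the table) when up
- reset_key (a joint): travel of the reset key straight down: 0 = up, 0.005 m = fully down; a spring returns it; it starts to give at about 1.2 N and is fully down at 4 N
- block: loose pine block, 68 (x) x 56 (y) x 28 mm tall, about 60 g, lying flat over the well of the tripped charger and all but hiding it, turned a little. Origin: centre of its underside, z up
- spare: the other charger, same fixed box and same well, but with only one battery pack and one empty dock; frame as for the tripped one. Its well is open, at x -45, y +40 mm. Which charger stands left and which right changes
- spare_key (a joint): travel of the other charger's key, 0 = up, 0.005 m = down; not to be pressed
- tub: a small clear screw tub with black lid, 52 mm across, 40 mm tall, standing on the one-pack charger; bystander. Origin: centre of its underside
- hammer: a claw hammer with red grip lying on the table at the robot's right; bystander. Origin: on it
- driver: a screwdriver lying beyond the chargers; bystander. Origin: on it
- glue: a white glue bottle, 56 mm across, 170 mm tall, at the robot's right; bystander. Origin: centre of its underside
- mug: a white mug, 80 mm across, 90 mm tall, at the robot's left; bystander. Origin: centre of its underside
- tin: a steel can, 74 mm across, 100 mm tall, at the robot's left; bystander. Origin: centre of its underside
- tape: a black tape measure, 70 x 40 x 65 mm tall, left of centre, on the robot side of the chargers; bystander. Origin: centre of its underside
Things that resemble listed ones, but are neither listed nor needed, are in the scene too. Several things have the shape of the block; the one meant has the colours described above.

How it is judged (in metres and radians):
On the way, in this order (a step that is already met when the one before it is completed fails the run):
1. the block is pushed clear of the well and lies flat on the charger (y of block in the frame of charger between -0.13 and -0.005 m and z of block in the frame of charger above 0.046 m and angle between block's own z axis and vertical below 0.15 rad and value of joint reset_key below 0.001 m), for 0.2 s.
2. the reset key is held fully down for about a second (value of joint reset_key above 0.004 m and y of block in the frame of charger below -0.005 m), for 0.7 s.
At the end, for the whole second after the job is handed in: the block lies flat and at rest on the two-pack charger's top, clear of the well (its centre at least 45 mm from the well's centre along the charger, towards the plain end), and both keys are up again (within 1 mm) (all of step 1 and linear speed of block below 0.01 m/s and value of joint spare_key below 0.001 m); the robot touches nothing.
It fails at once if the block is lifted more than 10 mm off the charger's top, or tipped by more than 0.35 rad (z of block in the frame of charger above 0.06 m or angle between block's own z axis and vertical above 0.35 rad).
It fails at once if the block is pinched or pressed with more than 15 N (contact force between the fingers and block above 15 N).
It fails at once if the other charger's key is pressed (value of joint spare_key above 0.002 m).
It fails at once if a bystander is moved by more than 25 mm (distance of any of tub, hammer, driver, glue, mug, tin, tape from where it was at the start of the episode above 0.025 m).
It also fails if it takes over 42 s, if anything falls off the work surface, if the arm or the gripper's body presses on something with over 40 N, if the wrist force passes 120 N, or if a joint passes its speed limit or range.

## Robot

A 6-joint arm with a two-finger parallel gripper is mounted at the origin on the work surface. World frame = base frame: x ahead of the robot, y to its left, z up, the work surface at z = 0. Lengths are in mm, angles in rad, forces in N, time in s.
With the tool pointing down it reaches from about 400 to 925 mm from the base axis. Payload 12.5 kg.
Tool frame: the origin (TCP) lies at the centre of the arm's flange, where the gripper is bolted on; the fingertips stand 190 mm ahead of it and the grasp point (between the pads) lies 171 mm ahead of it; z points along the fingers, y is the line along which they close (so a half turn about z gives the same grasp; the last joint's range is limited). The gripper opens to 95 mm and grips with 3 to 60 N. Pads are 20 mm wide; open, the fingers measure 119 mm over their backs; the gripper's body (75 mm by 180 mm) begins 59 mm behind the grasp point.
Start: joints at [-1.323, 0.491, 1.559, -0, 1.092, -0.106], TCP at [216.56, -586.282, 404.761] pointing down, gripper open.
Joint ranges: [-3.1, 3.1], [-0.84, 2.19], [0.05, 2.79], [-1.13, 4.28], [0.06, 2.93], [-2.69, 2.69]. Speed limits (rad/s): [2.22, 2.22, 2.79, 3.14, 3.14, 3.14].

## Interface

Orientations are given as [roll, pitch, yaw] about the fixed x, y, z axes, in that order (R = Rz(yaw) Ry(pitch) Rx(roll)).
In Python, from cell import env, read_camera, search_frame, cut_out gives the robot as it stands. The module is installed in compiled form; this text tells all that it offers.
- The arm moves only by the tool move_arm, never from a script. Its argument "commands" is a list of rows, each a list of 3 entries, a list of its own where there are three numbers: the shift along the world's x, y, z normalised to -1 to 1, where 1 is 0.03 m, then the turn about the world's z normalised to -1 to 1, where 1 is 0.08 rad, then the opening, from -1 (shut) to 1 (fully open), so that 0 is half open. A call has 1 to 20 rows; each row shifts and turns the commanded pose from where the row before left it; what a row does not reach is not made up. A row lasts 1/12 s, in which the tool goes at most 41.7 mm and 7.16 degrees, less where a joint would pass 70% of its speed; a pose out of reach is approached as far as the arm can. A call with a number of a shift or a turn outside -1 to 1 is refused whole. A call with a gripper value outside its range is refused whole. The fingers move at their own pace and stop on an object; the grip force is fixed at half the most. Time passes only in rows, so rows that do not move let the fingers close. It gives the time, the measured TCP pose, the force, the opening and the grip force at its end, in the units of the state.
- env.state(): the state, without advancing time (a new reading comes with each control period).
- read_camera(name): name is "scene" or "side" or "wrist"; returns a dict with "image" (400x640x3 uint8, red, green, blue), "fx", "fy", "cx", "cy" (pixels), "rvec" (rotation vector, rad) and "tvec" (3), from world to camera coordinates, as OpenCV has them. Camera axes: x right, y down, z forward; pixel columns grow to the right and rows downward; lengths in mm; the calibration is good to about 2 mm. A picture is of the moment at which its call begins. There is no depth.
- env.job_done(): hands the job in; it is judged then, once.
Trained networks look in a picture, given as the dict that the camera call returned (one of the last four; its "shot" number tells which), for a name from the list of things; names that differ only in an ending like _2 or _b are one class to them, and where a whole thing is asked for, a point or a joint stands for the part that bears it (a point fixed in the world has none). Each returns a list of dicts, best first, with "confidence" (0 to 1); they miss things now and then, are a little off and sometimes report something else, mostly with a low value. They report only what shows in the picture. A call takes as long as a camera call. They do not tell look-alikes from the thing itself.
- search_frame(thing, picture): "at" ([column, row] in pixels, amid what is visible of it).
- cut_out(thing, picture): "region" (400x640 bool, what is visible of it) and "at" ([column, row] in pixels, amid what is visible of it).
The state is a dict: "t": time; "joints": joint angles; "qvel": joint speeds; "tau": joint torques, N m; "eef_pos": TCP position; "tcp_rot": TCP orientation; "ft_force": force on the tool from outside, world axes, zero at the start; "moment": the same for the moment, N m; "opening": opening from 0.0 (shut) to 1.0 (fully open); "grip_force": force on a finger pad.
Only numpy, scipy, OpenCV 4.12 (cv2) and the standard library are available. Lean on these libraries where they do the work, as an engineer would, in place of code of your own. Each camera call takes 0.05 s, during which the arm holds its last target. There are 200 camera calls.

## Working session

There is one attempt and no reset: what is moved stays moved. The work goes in short steps, Python scripts to look and compute and a tool call to move; the robot and the scene stay as the last step left them, time stands still between calls to the robot, and variables do not carry over. Pictures are saved under pics/ and viewed, at most 10 in all, crops included, and the job is handed in when it is done.

Besides the shell and the picture viewer there is one more tool, called after "Emit:" as name([rows], argument=value, ...), one row to a line, values as JSON. move_arm: Moves the arm, as the interface text tells. Its arguments: {"type":"object","properties":{"commands":{"type":"array","items":{"type":"array"}}},"required":["commands"]}

```bash
mkdir -p pics; cat > h.py <<'E'
import numpy as np, cv2
from cell import env, read_camera, search_frame, cut_out
def P(c):
    R=cv2.Rodrigues(np.array(c["rvec"],float))[0]; return R,np.array(c["tvec"],float).ravel()
def ray(c,uv,z):
    R,t=P(c); d=R.T@np.array([(uv[0]-c["cx"])/c["fx"],(uv[1]-c["cy"])/c["fy"],1.]); o=-R.T@t
    return o+d*(z-o[2])/d[2]
def proj(c,X):
    R,t=P(c); p=(R@np.atleast_2d(X).T).T+t
    return np.c_[c["fx"]*p[:,0]/p[:,2]+c["cx"],c["fy"]*p[:,1]/p[:,2]+c["cy"]]
def save(n,im): cv2.imwrite("pics/"+n,cv2.cvtColor(np.ascontiguousarray(im),cv2.COLOR_RGB2BGR))
E
python3 - <<'E'
from h import *
for n in("scene","side"):
    c=read_camera(n); save(n+"1.png",c["image"]); R,t=P(c); print(n,(-R.T@t).round(),c["fx"])
    for th in("charger","block","charger_well","tub","tape","mug"):
        print(th,[(np.round(d["at"]),round(d["confidence"],2)) for d in search_frame(th,c)][:4])
print(env.state()["t"],env.state()["tcp_rot"],env.state()["opening"])
E
```

```text
scene [1451.  417.  811.] 370.7914898039588
charger []
block []
charger_well []
tub []
tape []
mug []
side [ 331. -918.  725.] 429.46224248860943
charger [(array([326., 180.]), 0.61)]
block [(array([256., 196.]), 0.84), (array([301., 162.]), 0.73), (array([250., 231.]), 0.61)]
charger_well [(array([322., 176.]), 0.7)]
tub [(array([343., 255.]), 0.88), (array([328., 238.]), 0.3)]
tape [(array([242., 167.]), 0.68)]
mug [(array([254., 136.]), 0.89)]
0.7 [3.14148224e+00 1.00247279e-05 3.53802311e-01] 0.9991014944008939
```

View pics/scene1.png

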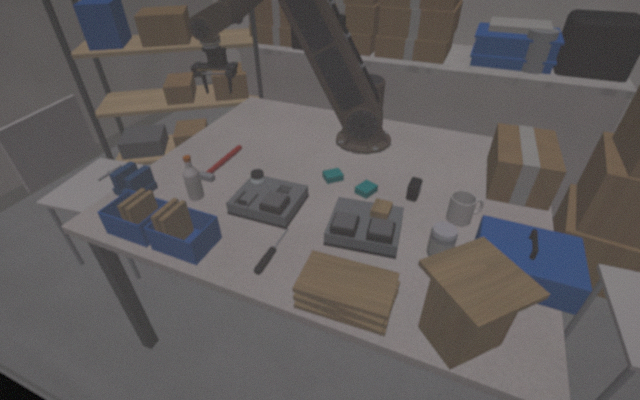

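View pics/side1.png

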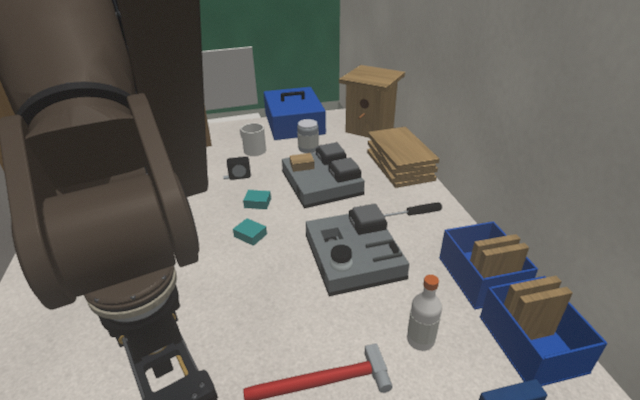

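The scene picture is dim. It shows the two-pack charger at (365,225) with the pine block at (382,209), and the one-pack charger at (268,198) with the tub. In the side view the two-pack charger is at (323,178).

Block candidates in the side view are pine (301,162) and two teal ones at (257,199) and (250,231). The pine one lying on the two-pack charger fits the description, and I'll confirm it in an enlarged crop.

```bash
python3 - <<'E'
from h import *
c=read_camera("side"); s=read_camera("scene")
a=cv2.resize(c["image"][135:210,270:370],(800,600)[:2],interpolation=cv2.INTER_CUBIC); a=cv2.resize(a,(400,300))
a=cv2.resize(c["image"][140:210,272:372],None,fx=8,fy=8,interpolation=cv2.INTER_CUBIC)[:560]
save("side_crop.png",a)
b=cv2.resize(s["image"][190:260,315:415],None,fx=8,fy=8,interpolation=cv2.INTER_CUBIC)
save("scene_crop.png",cv2.convertScaleAbs(b,alpha=1.9))
for th in("charger","block","reset_key_top","tub"):
  for d in cut_out(th,c)[:3]:
    m=d["region"].astype(np.uint8); print(th,np.round(d["at"]),d["confidence"],m.sum(),cv2.boundingRect(m))
E
```

```text
charger [326. 179.] 0.68 3251 (282, 142, 83, 65)
block [304. 160.] 0.89 391 (290, 152, 25, 19)
block [257. 197.] 0.83 442 (244, 189, 27, 19)
block [252. 231.] 0.66 646 (233, 218, 35, 27)
reset_key_top [331. 380.] 0.42 2735 (243, 343, 150, 57)
tub [338. 256.] 0.93 529 (330, 244, 23, 27)
```

View pics/side_crop.png

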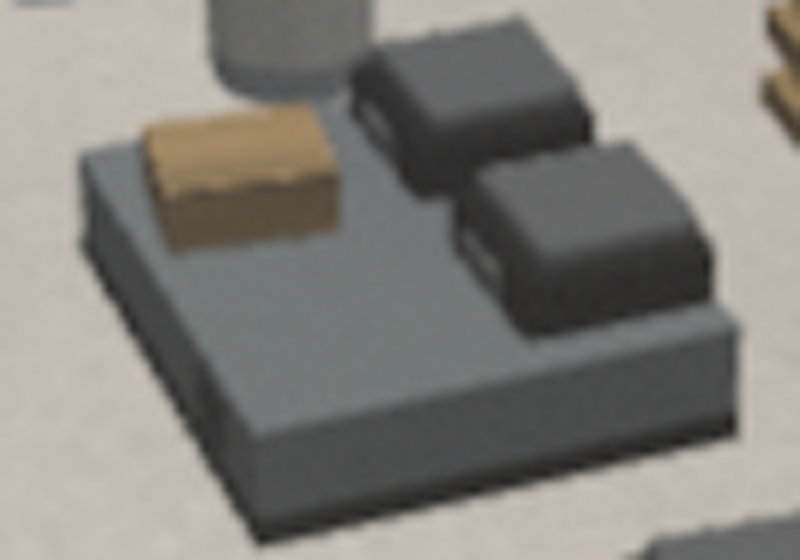

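View pics/scene_crop.png

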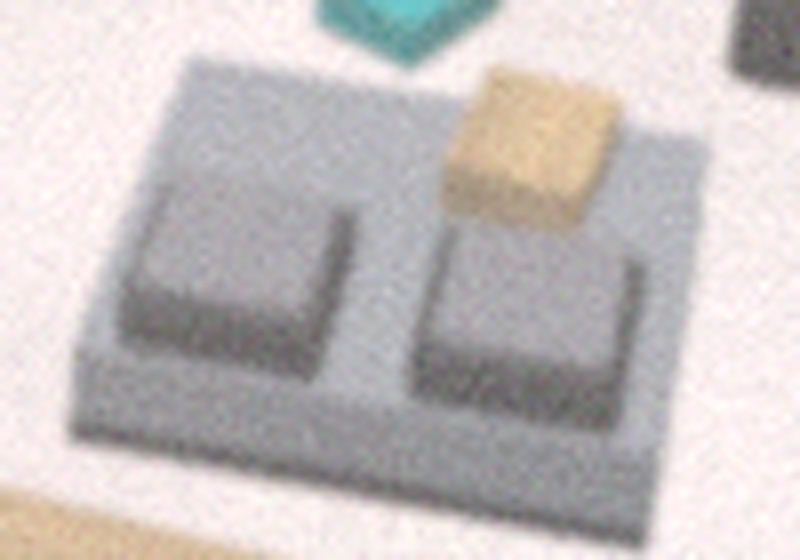

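Both crops confirm it: the only pine block sits on the two-pack charger, at its left end against the pack side. Next I fit both poses from the corner pixels.

```bash
cat > fit.py <<'E'
from h import *
from scipy.optimize import least_squares
def fit(obs,x0):
    # obs: list (cam, local xyz, uv)
    def W(p,l): 
        c,s=np.cos(p[2]),np.sin(p[2]); l=np.array(l,float); return np.array([p[0]+c*l[0]-s*l[1],p[1]+s*l[0]+c*l[1],l[2]])
    f=lambda p: np.concatenate([proj(c,W(p,l))[0]-uv for c,l,uv in obs])
    r=least_squares(f,x0,loss="soft_l1",x_scale=[10,10,.1]); return r.x,r.fun.reshape(-1,2).round(1)
E
python3 - <<'E'
from fit import *
c=read_camera("side"); s=read_camera("scene")
A=lambda u,v:np.array([272+(u+.5)/8-.5,140+(v+.5)/8-.5]); B=lambda u,v:np.array([315+(u+.5)/8-.5,190+(v+.5)/8-.5])
so=[(c,(-95,-110,50),A(258,437)),(c,(95,-110,50),A(738,325)),(c,(-95,110,50),A(83,152)),(c,(-95,-110,0),A(260,543)),(c,(95,-110,0),A(738,437))]
sc=[(s,(-95,-110,50),B(190,60)),(s,(-95,110,50),B(710,140)),(s,(95,-110,50),B(75,350)),(s,(95,-110,0),B(70,438)),(s,(95,110,0),B(640,545))]
for o in(so,sc,so+sc):
    p,r=fit(o,[600,100,0]); print(p.round(3),r.tolist())
bo=[(c,(-34,28,78),A(143,130)),(c,(34,28,78),A(308,104)),(c,(34,-28,78),A(338,178)),(c,(-34,-28,78),A(160,193)),(c,(-34,-28,50),A(174,250)),(c,(34,-28,50),A(338,228))]
bs=[(s,(-34,-28,78),B(490,65)),(s,(-34,28,78),B(622,100)),(s,(34,28,78),B(580,190)),(s,(34,-28,78),B(445,170)),(s,(34,-28,50),B(440,218)),(s,(34,28,50),B(578,232))]
for o in(bo,bs,bo+bs):
    q,r=fit(o,[p[0]-40,p[1]+40,0]); print(q.round(3),r.tolist())
def loc(w): d=np.array(w[:2])-p[:2]; k,n=np.cos(p[2]),np.sin(p[2]); return np.array([k*d[0]+n*d[1],-n*d[0]+k*d[1]]).round(1)
print("block in charger",loc(q),q[2]-p[2])
for th in("tape","tin","mug"):
  for cc in(c,s):
    for d in search_frame(th,cc)[:1]: print(th,ray(cc,d["at"],40).round(),d["confidence"], loc(ray(cc,d["at"],40)))
E
```

```text
[5.82602e+02 1.95647e+02 1.27000e-01] [[-0.4, -0.5], [0.7, -0.0], [-0.4, -0.3], [0.1, 0.6], [0.1, 0.1]]
[5.81570e+02 1.93429e+02 1.33000e-01] [[-0.4, -0.9], [0.2, -0.4], [-0.6, -0.5], [0.1, 0.4], [0.6, 0.9]]
[5.82087e+02 1.94118e+02 1.30000e-01] [[-0.3, -0.2], [0.8, 0.2], [-0.5, -0.0], [0.1, 0.9], [0.1, 0.3], [-0.1, -0.8], [0.5, -0.2], [-0.5, -0.4], [0.2, 0.5], [0.6, 1.1]]
[ 5.27739e+02  2.28605e+02 -1.10000e-02] [[-0.5, -0.8], [0.3, -0.2], [0.2, -0.9], [0.3, 0.0], [-0.9, 0.9], [0.4, 0.8]]
[5.29762e+02 2.28892e+02 3.60000e-02] [[-0.4, -0.2], [0.2, -0.8], [0.7, 0.6], [-0.2, -0.9], [-0.2, -0.1], [-0.0, 2.3]]
[5.28102e+02 2.28832e+02 1.60000e-02] [[-0.6, -0.7], [0.1, -0.3], [0.4, -1.1], [0.7, 0.1], [-0.5, 0.9], [0.7, 0.6], [0.0, -0.5], [0.5, -1.0], [0.5, 0.3], [-0.2, -1.4], [-0.2, -0.6], [-0.2, 2.0]]
block in charger [-49.   41.4] -0.1140318326278215
tape [337. 278.  40.] 0.97 [-231.8  114.5]
tin [599. 456.  40.] 0.93 [ 50.7 257.7]
mug [420. 511.  40.] 0.82 [-119.6  335.3]
```

Charger: (582,194), yaw 0.13, with about 2 mm agreement between cameras. Block: about (-49,41) on the charger, which is right over the well, turned by -0.11.

Plan: half-close the fingers, set the tool's y along the charger's x (yaw 1.70), and push in -y with both finger sides.

Emit:
move_arm([
  [[1,0.9,0],1,-0.2],
  [[1,0.9,0],1,-0.2],
  [[1,0.9,0],1,-0.2],
  [[1,0.9,0],1,-0.2],
  [[1,0.9,0],1,-0.2],
  [[1,0.9,0],1,-0.2],
  [[1,0.9,0],1,-0.2],
  [[1,0.9,0],1,-0.2],
  [[1,0.9,0],1,-0.2],
  [[1,0.9,0],1,-0.2],
  [[0,1,0],1,-0.2],
  [[0,1,0],1,-0.2],
  [[0,1,0],1,-0.2],
  [[0,1,0],1,-0.2],
  [[0,1,0],1,-0.2],
  [[0,1,0],1,-0.2],
  [[0,1,0],0.8,-0.2],
  [[0,1,0],0,-0.2],
  [[0,1,0],0,-0.2],
  [[0,1,0],0,-0.2],
])

```text
t: 3.07
eef_pos: [516.3, -14.8, 404.9]
tcp_rot: [3.141, 0.0, 1.698]
ft_force: [1.3, -0.1, 0.0]
opening: 0.4
grip_force: 0.0
```

Emit:
move_arm([
  [[0,1,0],0,-0.2],
  [[0,1,0],0,-0.2],
  [[0,1,0],0,-0.2],
  [[0,1,0],0,-0.2],
  [[0,1,0],0,-0.2],
  [[0,1,0],0,-0.2],
  [[0,1,0],0,-0.2],
  [[0,1,0],0,-0.2],
  [[0,1,0],0,-0.2],
  [[0,1,0],0,-0.2],
  [[0,0,0],0,-0.2],
  [[0,0,0],0,-0.2],
])

```text
t: 4.07
eef_pos: [516.2, 284.9, 404.5]
tcp_rot: [-3.141, 0.0, 1.7]
ft_force: [-0.0, 0.1, -0.6]
opening: 0.4
grip_force: 0.0
```

```bash
python3 - <<'E'
from h import *
c=read_camera("wrist"); im=c["image"].copy()
def W(p,l): k,s=np.cos(p[2]),np.sin(p[2]); return [p[0]+k*l[0]-s*l[1],p[1]+s*l[0]+k*l[1],l[2]]
def poly(p,L,col): cv2.polylines(im,[proj(c,np.array([W(p,l) for l in L])).round().astype(int)],True,col,1)
ch=(582,194,.13); b=(528,229,.016)
R=lambda cx,cy,a,d,z:[(cx-a,cy-d,z),(cx+a,cy-d,z),(cx+a,cy+d,z),(cx-a,cy+d,z)]
poly(ch,R(0,0,95,110,50),(255,0,0)); poly(ch,R(-45,40,23,23,50),(255,255,0)); poly(b,R(0,0,34,28,78),(0,255,0))
print(proj(c,[[522,284,58]]),proj(c,[[582,194,50]]))
save("wrist1.png",im)
E
```

```text
[[322.62007657 183.96369382]] [[365.26418976 266.42552911]]
```

View pics/wrist1.png

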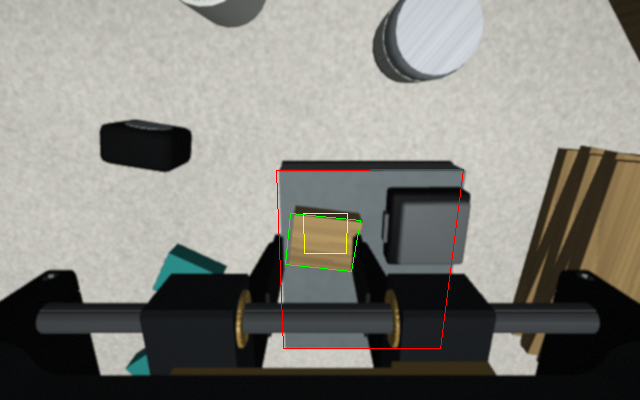

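The wrist view agrees with the fit: the charger outline and left edge match, and the block's top lies on the green outline at (323,240). Now I descend behind the block's left end.

Emit:
move_arm([
  [[0.2,0,-0.9],0,-0.2],
  [[0,0,-0.9],0,-0.2],
  [[0,0,-0.9],0,-0.2],
  [[0,0,-0.9],0,-0.2],
  [[0,0,-0.9],0,-0.2],
  [[0,0,-0.4],0,-0.2],
  [[0,0,-0.3],0,-0.2],
  [[0,0,0],0,-0.2],
  [[0,0,0],0,-0.2],
])

```text
t: 4.87
eef_pos: [522.9, 283.5, 249.6]
tcp_rot: [3.141, -0.0, 1.697]
ft_force: [0.2, 0.1, 0.3]
opening: 0.398
grip_force: 0.0
```

Emit:
move_arm([
  [[0.02,-0.2,0],0,-0.2],
  [[0.02,-0.2,0],0,-0.2],
  [[0.02,-0.15,0],0,-0.2],
  [[0.02,-0.15,0],0,-0.2],
  [[0.02,-0.15,0],0,-0.2],
  [[0.02,-0.15,0],0,-0.2],
  [[0.02,-0.15,0],0,-0.2],
  [[0.02,-0.15,0],0,-0.2],
  [[0.02,-0.15,0],0,-0.2],
  [[0.02,-0.15,0],0,-0.2],
  [[0.02,-0.15,0],0,-0.2],
  [[0.02,-0.15,0],0,-0.2],
  [[0.02,-0.15,0],0,-0.2],
  [[0.02,-0.15,0],0,-0.2],
  [[0.02,-0.15,0],0,-0.2],
  [[0.02,-0.15,0],0,-0.2],
  [[0.02,-0.15,0],0,-0.2],
  [[0.02,-0.15,0],0,-0.2],
  [[0.02,-0.15,0],0,-0.2],
  [[0.02,-0.15,0],0,-0.2],
])

```text
t: 6.53
eef_pos: [534.6, 190.3, 248.8]
tcp_rot: [3.141, 0.0, 1.698]
ft_force: [-0.7, -0.0, 0.1]
opening: 0.399
grip_force: 0.1
```

Emit:
move_arm([
  [[0,-0.05,0],0,-0.2],
  [[0,0,0],0,-0.2],
  [[0,0,0],0,-0.2],
])

```text
t: 6.78
eef_pos: [534.6, 189.2, 248.8]
tcp_rot: [3.141, -0.0, 1.698]
ft_force: [-0.0, -0.5, 0.2]
opening: 0.398
grip_force: 0.0
```

Emit:
move_arm([
  [[0,0.3,0],0,-0.2],
  [[0,0.5,0],0,-0.2],
  [[0,0.5,0.5],0,-1],
  [[-0.1,0,0.8],0,-1],
  [[0,0,0.9],0,-1],
  [[0,0,0.9],0,-1],
  [[0,0,0.9],0,-1],
  [[0,0,0.5],0,-1],
  [[0,0,0],0,-1],
  [[0,0,0],0,-1],
])

```text
t: 7.62
eef_pos: [531.2, 228.8, 384.1]
tcp_rot: [3.14, -0.0, 1.698]
ft_force: [-0.3, 0.9, 0.2]
opening: 0.003
grip_force: 0.0
```

```bash
python3 - <<'E'
from h import *
c=read_camera("wrist"); s=read_camera("side"); im=c["image"].copy()
def W(p,l): k,n=np.cos(p[2]),np.sin(p[2]); return [p[0]+k*l[0]-n*l[1],p[1]+n*l[0]+k*l[1],l[2]]
ch=(582,194,.13)
def poly(L,col): cv2.polylines(im,[proj(c,np.array([W(ch,l) for l in L])).round().astype(int)],True,col,1)
R=lambda cx,cy,a,d,z:[(cx-a,cy-d,z),(cx+a,cy-d,z),(cx+a,cy+d,z),(cx-a,cy+d,z)]
poly(R(-45,40,23,23,50),(255,255,0)); poly(R(-45,40,16,16,28),(0,255,255)); poly(R(0,0,95,110,50),(255,0,0))
a=cv2.resize(im,(500,312)); b=cv2.resize(s["image"][130:215,262:382],(400,283),interpolation=cv2.INTER_CUBIC)
o=np.zeros((600,500,3),np.uint8); o[:312]=a; o[314:597,:400]=b; save("chk.png",o)
for th in("reset_key_top","block"):
  for cc in(c,s): print(th,[(np.round(d["at"]),round(d["confidence"],2),ray(cc,d["at"],28 if "key" in th else 70).round()) for d in search_frame(th,cc)[:3]])
print(env.state()["eef_pos"],env.state()["opening"])
E
```

```text
reset_key_top [(array([319., 183.]), 0.76, array([534., 226.,  28.]))]
reset_key_top []
block [(array([172., 243.]), 0.88, array([400., 161.,  70.])), (array([148., 344.]), 0.6, array([375.,  40.,  70.])), (array([409.,   8.]), 0.54, array([584., 385.,  70.]))]
block [(array([250., 229.]), 0.96, array([341., -75.,  70.])), (array([313., 175.]), 0.69, array([543., 132.,  70.])), (array([258., 195.]), 0.59, array([375.,  68.,  70.]))]
[531.60320778 228.2934393  382.78265084] 0.005938896737722076
```

View pics/chk.png

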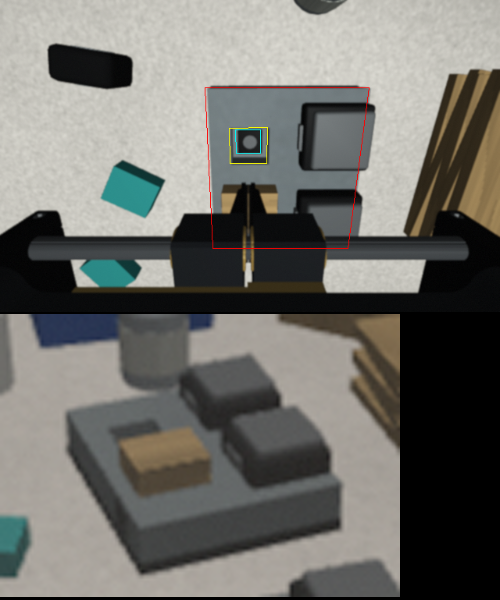

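The well is now wholly open with the key visible at (249,142) in the upper wrist view, and it matches my projected outline. The lower side view shows the block lying flat, clear of the well. Next: a fingertip down into the well, just above the key.

Emit:
move_arm([
  [[0.03,-0.04,-0.9],0,-1],
  [[0,0,-0.9],0,-1],
  [[0,0,-0.9],0,-1],
  [[0,0,-0.9],0,-1],
  [[0,0,-0.6],0,-1],
  [[0,0,-0.4],0,-1],
  [[0,0,-0.4],0,-1],
  [[0,0,-0.3],0,-1],
  [[0,0,0],0,-1],
  [[0,0,0],0,-1],
])

```text
t: 8.75
eef_pos: [532.6, 227.0, 224.6]
tcp_rot: [-3.141, 0.0, 1.698]
ft_force: [0.5, 0.4, -0.1]
opening: 0.007
grip_force: 0.0
```

Emit:
move_arm([
  [[0,0,-0.1],0,-1],
  [[0,0,-0.1],0,-1],
  [[0,0,-0.08],0,-1],
  [[0,0,-0.06],0,-1],
  [[0,0,-0.04],0,-1],
  [[0,0,-0.02],0,-1],
  [[0,0,0],0,-1],
])

```text
t: 9.33
eef_pos: [532.6, 227.1, 213.6]
tcp_rot: [3.14, -0.0, 1.698]
ft_force: [-0.7, -0.5, 8.6]
opening: 0.004
grip_force: 4.6
```

A force of 8.6 N, above the 4 N needed, means the key is fully down. I hold it about a second, then let it up.

Emit:
move_arm([
  [[0,0,-0.01],0,-1],
  [[0,0,0],0,-1],
  [[0,0,0],0,-1],
  [[0,0,0],0,-1],
  [[0,0,0],0,-1],
  [[0,0,0],0,-1],
  [[0,0,0],0,-1],
  [[0,0,0],0,-1],
  [[0,0,0],0,-1],
  [[0,0,0],0,-1],
])

```text
t: 10.17
eef_pos: [532.6, 227.1, 213.5]
tcp_rot: [3.14, -0.0, 1.698]
ft_force: [-0.9, -0.6, 13.8]
opening: 0.004
grip_force: 6.2
```

Emit:
move_arm([
  [[0,0,0.2],0,-1],
  [[0,0,0.4],0,-1],
  [[0,0,0.6],0,-1],
  [[0,0,0.9],0,-1],
  [[0,0,0.9],0,-1],
  [[0,0,0.9],0,-1],
  [[0,0,0.9],0,-1],
  [[0,0,0.9],0,-1],
  [[0,0,0],0,-1],
  [[0,0,0],0,-1],
])

```text
t: 11.0
eef_pos: [532.1, 226.9, 385.2]
tcp_rot: [3.139, -0.0, 1.698]
ft_force: [-0.2, -0.1, 0.1]
opening: 0.006
grip_force: 0.0
```

```bash
python3 - <<'E'
from h import *
c=read_camera("wrist"); s=read_camera("side")
a=cv2.resize(c["image"],(500,312)); b=cv2.resize(s["image"][135:205,272:372],(700,490),interpolation=cv2.INTER_CUBIC)
save("end.png",b)
print(env.state()["eef_pos"],env.state()["ft_force"])
E
```

```text
[532.09189603 226.91439806 382.95111358] [ 1.02005182  0.07338419 -0.55686681]
```

View pics/end.png

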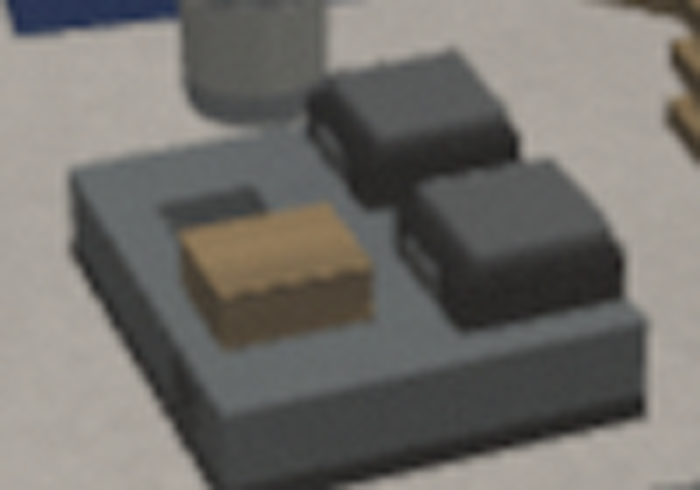

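The block lies flat in the middle of the charger's plain top, with its top at (275,245) and the well open behind it at (215,205). I hand in after a numeric check of its y.

```bash
python3 - <<'E'
from h import *
s=read_camera("side")
m=np.mean([ray(s,(272+u/7,135+v/7),50) for u,v in((225,348),(372,318))],0)
d=m[:2]-[582,194]; ly=-.1296*d[0]+.9916*d[1]+28
print("block local y",ly)
if -75<ly<-20: print(env.job_done())
E
```

```text
block local y -37.47195301208569
the job is handed in; nothing more can be done
None
```

The job is handed in at about 11 s of the 42 s allowed: the block was pushed clear and lies flat at y ≈ -37 mm on the two-pack charger, and the reset key was pressed to its stop (up to 13.8 N), held about a second and released; the hand-in returned no verdict.

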